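# Index the notched flange and close the keeper

### The job

Turn the notched brass flange on the grey fixture by pushing sideways against one of its three steel lugs, gently and never hard, until any one of its rim notches faces the red mark and the spring plunger there drops fully into it. Then swing the red-knobbed keeper round over the flange, gently, until it meets its stop. Leave the flange sitting flat in its seat and do not disturb the loupe, the jar or the stone beside the fixture.

Things in the scene. Friction and masses are not known exactly. Their poses are not given: they have to be found in the camera images.
- fixture: Grey block 150x150x22 mm bolted to the bench (never moves). Origin: centre of its underside, on the vertical axis about which the flange turns. Its +x points away from the robot, roughly to the plunger's dark housing with the red mark, which stands on it 61 to 89 mm from that axis (top 34 mm above the bench). The keeper's post stands 82 mm along its +y (the left side).
- flange: Loose round brass flange with a white centre, radius 50 mm, 12 mm thick, 0.5 to 1 kg, seated on the block by a spigot in a bore (about 1 mm play). Origin: on its axis at its underside, 22 mm above the bench; top at 34 mm. Three rim notches 13 mm wide, 7.5 mm deep lie at 0, 120 and 240 degrees from its +x, three lugs at 60, 180 and 300 (counter-clockwise from above).
- lug0 (a point): Centre of the top of the flange's upright steel lug at 60 degrees, 45 mm from the axis, 56 mm above the bench. Each lug is 20 mm long radially (35 to 55 mm from the axis), 9 mm wide, 22 mm high. Pushed sideways at a lug, the flange turns either way, all round, with about 2 to 6 N; over 15 N on it is too hard.
- lug1 (a point): The same for the lug at 180 degrees. When a notch reaches the plunger within about 1.5 mm at the rim, the plunger drops in by its spring if the flange is not rushed past, and the flange is then blocked both ways with about 1.5 mm play each way; pushed on, the force at the lug climbs by several N per mm.
- lug2 (a point): The same for the lug at 300 degrees. With a notch at the mark one lug points away from the mark, towards the robot.
- plunger (a joint): Slide of the spring plunger, m. 0 = dropped fully into a notch, about 0.005 = riding on the rim. Steel pin 10 mm thick, 28 mm above the bench, sprung towards the flange with about 4 N; needs no handling. Its housing (red line on top) is clamped up to 10 degrees to either side of the fixture's +x, a different place each time, and this is not measured: look for the red line or go by feel.
- keeper (a joint): Hinge angle of the keeper, rad, about its post. 0 to 0.25 = swung out, pointing towards the robot at the left of the flange; grows counter-clockwise seen from above; 1.745 = against its stop, pointing at the flange's axis. It stays where it is left; turning takes about 2 to 3 N at the knob, at the stop the force climbs steeply; over 20 N on it is too hard.
- keeper_knob (a point): Centre of the top of the keeper's upright red knob: 14 mm in diameter, 30 mm high, top 84.5 mm and underside 54.5 mm above the bench, 34 mm from the hinge axis. The keeper's flat bar (13 mm wide, 47 mm long from the hinge) lies below it, 38.5 to 46.5 mm above the bench, lower than the lugs' tops, so it must stay swung out while the flange turns.
- loupe: Black eye loupe, 34 mm wide, 30 mm high, loose bystander on the bench on the fixture's -y side. Origin: centre of its underside.
- sample_jar: Small sample jar with a white lid, 42 mm wide, 58 mm high, loose bystander on the bench beyond the keeper. Origin: centre of its underside.
- slip_stone: Brown slip stone 12x37x9 mm lying loose on the bench near the fixture's near right corner. Origin: centre of its underside.

How it is judged:
On the way, in this order (a step that is already met when the one before it is completed fails the run):
1. a notch has come to the mark and the plunger has dropped fully into it, the keeper still swung out (value of joint plunger below 0.002 m and value of joint keeper below 0.6 rad), for 0.2 s.
2. the keeper is swung over the flange to its stop (value of joint keeper above 1.66 rad and value of joint plunger below 0.002 m), for 0.2 s.
At the end, for the whole second after the job is handed in: the plunger is fully in a notch (within 2 mm of fully in), the keeper stands within 5 degrees of its stop over the flange, and the flange lies flat (within 0.04 rad) and at rest, seated in the fixture (within 2 mm of height and 3 mm of centre) (all of step 2 and angle between flange's own z axis and vertical below 0.04 rad and height (world z) of flange below 0.024 m and horizontal distance between flange and fixture below 0.003 m and linear speed of flange below 0.01 m/s); the robot touches nothing.
It fails at once if the flange is pushed with more than 15 N (contact force between any of the fingers, the arm and flange above 15 N).
It fails at once if the keeper is pushed with more than 20 N (contact force between any of the fingers, the arm and keeper above 20 N).
It fails at once if the flange is tipped or lifted (angle between flange's own z axis and vertical above 0.12 rad or height (world z) of flange above 0.03 m).
It fails at once if the loupe, the jar or the stone is disturbed (moved by more than 10 mm) (distance of any of loupe, sample_jar, slip_stone from where it was at the start of the episode above 0.01 m).
It also fails if it takes over 58 s, if anything falls off the work surface, if the arm or the gripper's body presses on something with over 40 N, if the wrist force passes 120 N, or if a joint passes its speed limit or range.

### The arm

A 6-joint arm with a two-finger parallel gripper is mounted at the origin on a cart in front of the work surface, level with it; the furniture and walls round the work are solid. World frame = base frame: x ahead of the robot, y to its left, z up, the work surface at z = 0. Lengths are in m, angles in rad, forces in N, time in s.
With the tool pointing down it reaches from about 0.35 to 0.975 m from the base axis. Payload 4.9 kg.
Tool frame: the origin (TCP) lies on the centre line of the jaws, within the pads' length; the fingertips stand 11 mm ahead of it and the grasp point (between the pads) lies 8 mm behind it; z points along the fingers, y is the direction in which the jaws open and shut (so a half turn about z gives the same grasp; the last joint's range is limited). The gripper opens to 85 mm and grips with 20 to 120 N. Pads are 22 mm wide; open, the fingers measure 114 mm over their backs; the gripper's body (76 mm by 85 mm) begins 54 mm behind the grasp point. The pads swing forward as they close: fully open they stand 13 mm farther back than shut.
Start: joints at [-0.119, 0.053, 1.613, -0, 1.476, -0.119], TCP at [0.625, 0, 0.242] pointing down, gripper open.
Joint ranges: [-3.01, 3.01], [-1.01, 2.22], [0.06, 2.58], [-1.02, 4.17], [0.09, 2.62], [-3.14, 3.14]. Speed limits (rad/s): [2.57, 2.57, 3.14, 3.14, 3.14, 3.14].

### API

Orientations are given as a rotation vector (axis times angle).
In Python, from station import ctrl gives the robot as it stands.
- The arm moves only by the shell command python3 -m crank 'ROWS' [OPENING] [FORCE]. ROWS is JSON, a list of rows, each an object of numbers: "x", "y", "z": the shift along the tool's x, y, z as a fraction of full scale; "roll": the turn about the tool's z as a fraction of full scale. In form: [{"x": .., "y": .., "z": .., "roll": ..}, ...]. A call has 1 to 10 rows; each row shifts and turns the commanded pose from where the row before left it, along the tool's axes as they then stand; what a row does not reach is not made up. Full scale, the value 1, is 0.06 m for a shift and 0.12 rad for a turn. A row lasts 1/8 s, in which the tool goes at most 62.5 mm and 10.7 degrees, less where a joint would pass 70% of its speed; a pose out of reach is approached as far as the arm can. A call with a number of a shift or a turn outside -1 to 1 is refused whole. A call with a gripper value outside its range is refused whole. OPENING is the closure, from 0 (fully open) to 1 (shut), set as the call begins (- or left out, the last holds). The fingers move at their own pace and stop on an object; FORCE is the grip in N (left out, the last holds). Time passes only in rows, so rows that do not move let the fingers close. It gives the time, the measured TCP pose, the force and the opening at its end, in the units of the state.
- ctrl.get_obs(): the state, without advancing time (a new reading comes with each control period).
- ctrl.get_image(name): name is "scene" or "side" or "wrist"; returns a dict with "img" (384x512x3 uint8, red, green, blue), "K" (3x3 intrinsics, pixels), "rvec" (rotation vector, rad) and "tvec" (3), from world to camera coordinates, as OpenCV has them. Camera axes: x right, y down, z forward; pixel columns grow to the right and rows downward; lengths in m; the calibration is good to about 2 mm. A picture is of the moment at which its call begins. There is no depth.
- ctrl.finish_job(): hands the job in, once; it reports no verdict.
The state is a dict: "t": time; "q": joint angles; "dq": joint speeds; "effort": joint torques, N m; "tool_pos": TCP position; "tool_rot": TCP orientation; "contact_force": force on the tool from outside, world axes, zero at the start; "wrist_torque": the same for the moment, N m; "opening": finger opening in m.
Only numpy, scipy, OpenCV 4.12 (cv2) and the standard library are available. Lean on these libraries where they do the work, as an engineer would, in place of code of your own. Each camera call takes 0.05 s, during which the arm holds its last target.

## Working session

There is one attempt and no reset: what is moved stays moved. The work goes in short steps, Python scripts to look and compute and a shell command to move; the robot and the scene stay as the last step left them, time stands still between calls to the robot, and variables do not carry over. Pictures are saved under pics/ and viewed, and the job is handed in when it is done.

```bash
ls; mkdir -p pics
python3 - <<'E'
from station import ctrl
import cv2
o=ctrl.get_obs(); print(o)
for n in ["scene","side","wrist"]:
    d=ctrl.get_image(n); cv2.imwrite(f"pics/{n}0.png",d["img"][:,:,::-1]); print(n,d["K"],d["rvec"],d["tvec"])
E
```

```text
pics
{'t': 0.0, 'q': array([-1.18996661e-01,  5.33312433e-02,  1.61433346e+00, -2.53802716e-06,
        1.47599225e+00, -1.19001677e-01]), 'dq': array([-0.0005757 , -0.00109138,  0.00043596, -0.00056717,  0.00031834,
        0.00024166]), 'effort': array([ 2.70554956e-04, -3.93670499e+01, -3.70175600e+01, -1.62778279e-04,
        6.93513779e-03, -6.06393527e-06]), 'tool_pos': array([6.24384774e-01, 7.53773757e-05, 2.41055307e-01]), 'tool_rot': array([-2.22028889e+00, -2.22030057e+00,  2.00652585e-03]), 'contact_force': array([ 0.17909897, -0.11693479, -0.55009442]), 'wrist_torque': array([-0.01434694,  0.00940159, -0.01455241]), 'opening': 0.08556737264036654}
scene [[428.00759179   0.         249.80532086]
 [  0.         428.00759179 197.3347854 ]
 [  0.           0.           1.        ]] [ 0.65771607 -2.72836644  0.99663069] [0.51017125 0.05472766 0.89178318]
side [[428.38917252   0.         254.77997824]
 [  0.         428.38917252 192.95288059]
 [  0.           0.           1.        ]] [ 2.04296671 -0.52591936  0.27694165] [-0.29494661  0.28827441  0.52834653]
wrist [[311.82515528   0.         255.3416478 ]
 [  0.         311.82515528 192.52608887]
 [  0.           0.           1.        ]] [-2.85652979e+00 -1.41558465e-03  1.81407166e-03] [-0.62396527 -0.03635411  0.3783729 ]
```

View pics/scene0.png

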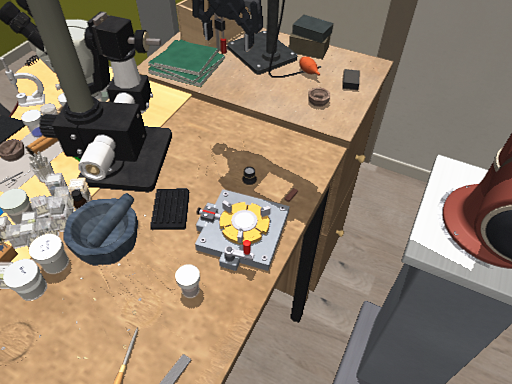

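View pics/side0.png

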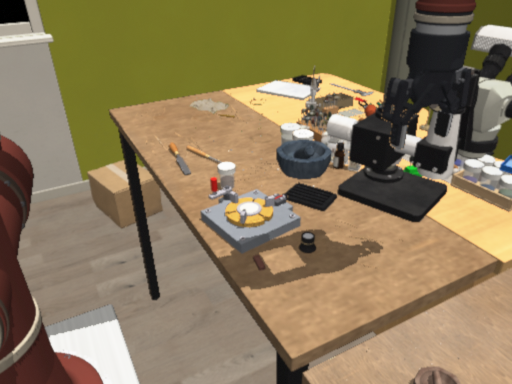

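View pics/wrist0.png

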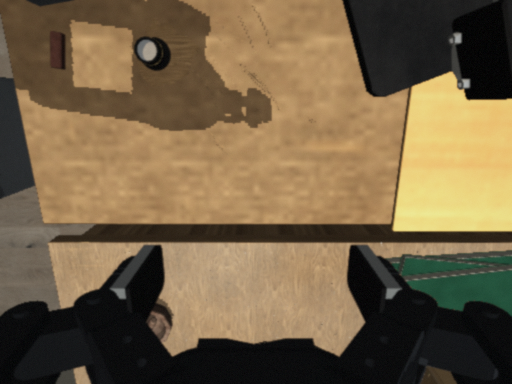

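```bash
cat > h.py <<'E'
import numpy as np, cv2
from station import ctrl
def P(d,X):
    return cv2.projectPoints(np.array(X,float).reshape(-1,3),d["rvec"],d["tvec"],d["K"],None)[0].reshape(-1,2)
def ray(d,uv,z):
    R=cv2.Rodrigues(np.array(d["rvec"]))[0]; c=-R.T@d["tvec"]
    v=R.T@np.linalg.inv(d["K"])@np.array([uv[0],uv[1],1.]); return c+v*(z-c[2])/v[2]
def crop(d,x0,x1,y0,y1,s,f):
    cv2.imwrite(f,cv2.resize(d["img"][y0:y1,x0:x1,::-1],None,fx=s,fy=s,interpolation=cv2.INTER_CUBIC))
E
python3 - <<'E'
from h import *
d=ctrl.get_image("scene"); crop(d,180,310,140,300,5*.75,"pics/s1.png") ; print(P(d,[[.6,.3,.0],[.7,.3,0],[.6,.4,0]]))
for n,uv,z in [("white",(245,220),.034),("loupe",(250,176),0.015),("jar",(188,280),.03),("knob",(247,246),.07),("stone",(291,195),.005),("redmark",(207,213),.034)]: print(n,ray(d,uv,z).round(3))
d=ctrl.get_image("side"); crop(d,195,330,155,275,5,"pics/sd1.png")
for n,uv,z in [("white",(249,209),.034),("loupe",(308,245),0.01),("jar",(228,175),.03),("knob",(214,184),.07),("stone",(259,262),.005)]: print(n,ray(d,uv,z).round(3))
E
```

```text
[[173.19685881 221.38031429]
 [134.55504282 204.5665395 ]
 [144.7176014  257.70052381]]
white [0.455 0.251 0.034]
loupe [0.509 0.124 0.015]
jar [0.486 0.416 0.03 ]
knob [0.412 0.325 0.07 ]
stone [0.408 0.125 0.005]
redmark [0.532 0.27  0.034]
white [0.458 0.253 0.034]
loupe [0.513 0.117 0.01 ]
jar [0.488 0.419 0.03 ]
knob [0.414 0.327 0.07 ]
stone [0.41  0.124 0.005]
```

View pics/s1.png

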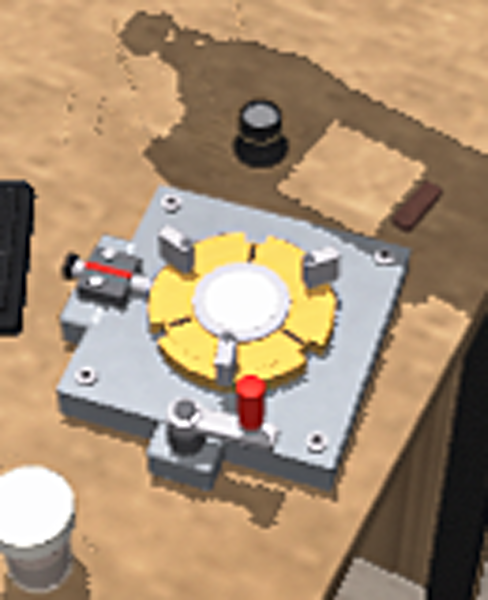

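View pics/sd1.png

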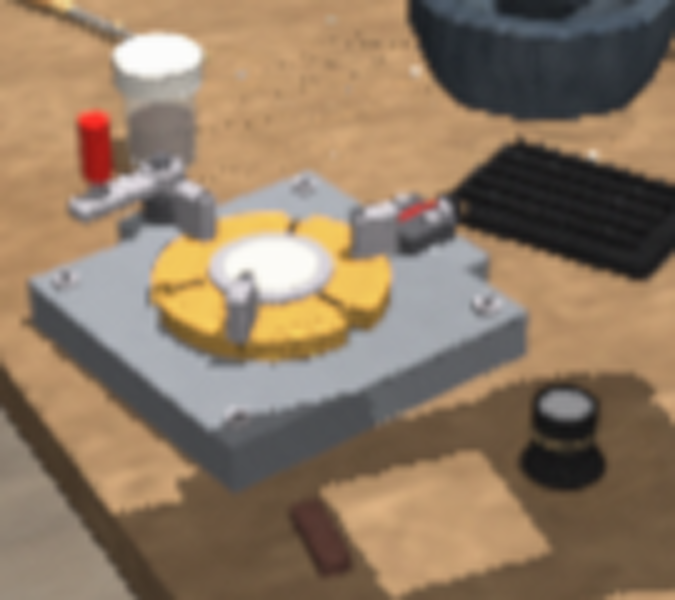

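Run:
```python
from h import *
d=ctrl.get_image("wrist"); R=cv2.Rodrigues(np.array(d["rvec"]))[0]; print(-R.T@d["tvec"]); print(R); print(ray(d,(256,192),.034))
```

```text
[0.62456328 0.07199577 0.37298274]
[[ 9.99999555e-01  7.92210828e-04 -5.11304707e-04]
 [ 9.04056124e-04 -9.59614423e-01  2.81317156e-01]
 [-2.67792874e-04 -2.81317493e-01 -9.59614712e-01]]
[ 0.62521363 -0.02675785  0.034     ]
```

```bash
python3 -m crank '[{"x":0.6,"y":-0.33},{"x":0.6,"y":-0.33},{"x":0.6,"y":-0.33},{"x":0.6,"y":-0.33},{"x":0.6,"y":-0.33},{"x":0.6,"y":-0.33},{"x":0.6,"y":-0.33},{"x":0.6,"y":-0.33},{},{}]' 1 40
python3 - <<'E'
from h import *
d=ctrl.get_image("wrist"); cv2.imwrite("pics/w1.png",cv2.resize(d["img"][:,:,::-1],(768,576),interpolation=cv2.INTER_CUBIC)); np.save("w1.npy",d,allow_pickle=True)
print(ctrl.get_obs()["tool_pos"])
E
```

```text
[ 6.24842784e-01 -5.68363070e-07  2.42008994e-01]validation failed for argument at $[0]...
```

View pics/w1.png

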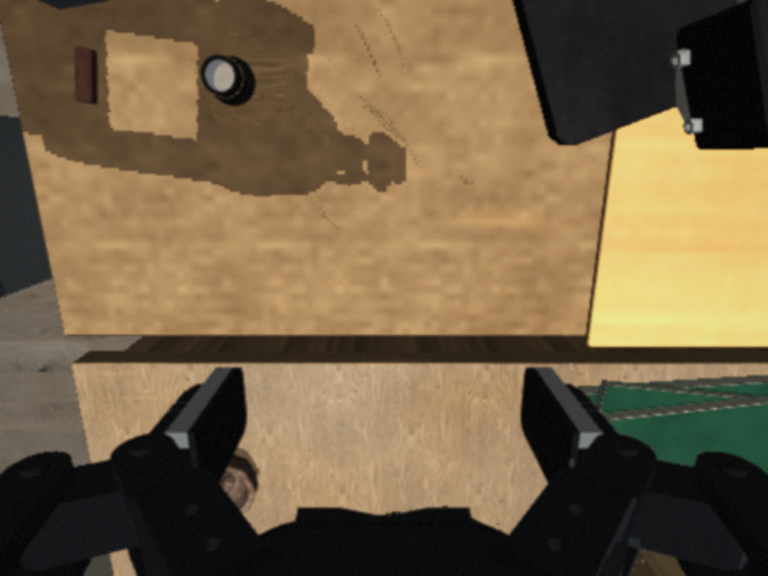

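```bash
python3 -m crank '[{"x":0.6,"y":-0.33,"z":0,"roll":0},{"x":0.6,"y":-0.33,"z":0,"roll":0},{"x":0.6,"y":-0.33,"z":0,"roll":0},{"x":0.6,"y":-0.33,"z":0,"roll":0},{"x":0.6,"y":-0.33,"z":0,"roll":0},{"x":0.6,"y":-0.33,"z":0,"roll":0},{"x":0.6,"y":-0.33,"z":0,"roll":0},{"x":0.6,"y":-0.33,"z":0,"roll":0},{"x":0,"y":0,"z":0,"roll":0},{"x":0,"y":0,"z":0,"roll":0}]' 1 40
python3 - <<'E'
from h import *
d=ctrl.get_image("wrist"); cv2.imwrite("pics/w2.png",cv2.resize(d["img"][:,:,::-1],(768,576),interpolation=cv2.INTER_CUBIC)); np.save("w1.npy",d,allow_pickle=True)
print(ctrl.get_obs()["tool_pos"])
E
```

```text
t: 1.6
tool_pos: [0.4668, 0.2877, 0.2423]
tool_rot: [2.221, 2.221, -0.0]
contact_force: [-0.4, 1.3, 0.2]
opening: 0.0001
[0.46698803 0.28737422 0.24230692]
```

View pics/w2.png

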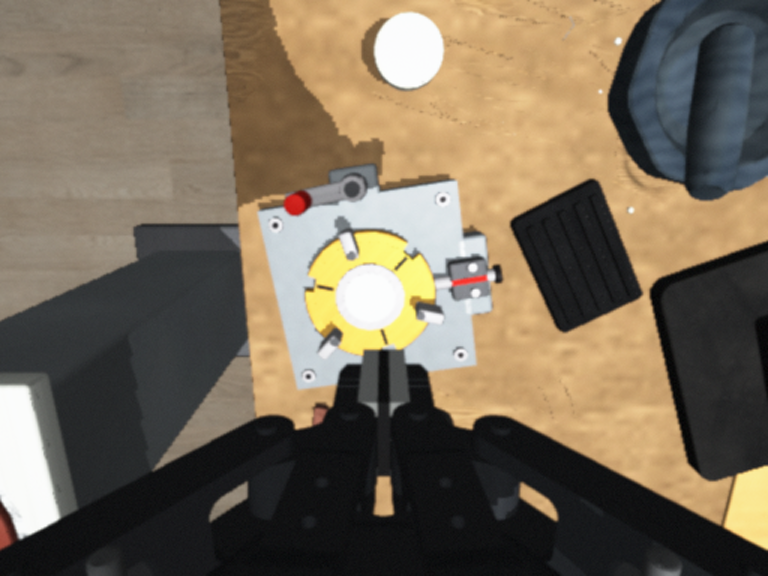

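Run:
```python
from h import *
d=np.load("w1.npy",allow_pickle=True).item()
crop(d,170,345,100,270,4.3,"pics/w2c.png")
k=512/768
g=lambda u,v,z: ray(d,(u*k,v*k),z)
hsv=cv2.cvtColor(d["img"],cv2.COLOR_RGB2HSV)
red=cv2.inRange(hsv,(0,150,100),(8,255,255))|cv2.inRange(hsv,(172,150,100),(180,255,255))
n,l,s,c=cv2.connectedComponentsWithStats(red)
for i in range(1,n):
    if s[i,4]>15:print(s[i],c[i],ray(d,c[i],.034),ray(d,c[i],.0845))
C=g(370,296,.034);print("C",C)
for u,v,z in [(472,279,.034),(348,238,.056),(432,318,.056),(325,350,.056),(408,257,.034),(318,288,.034),(386,338,.034),(259,210,.022),(456,181,.022),(298,388,.022),(475,365,.022),(352,187,.05)]:
    p=g(u,v,z)-C; print(u,v,(p+C).round(4),"r",np.hypot(p[0],p[1]).round(4),"ang",np.degrees(np.arctan2(p[1],p[0])).round(1))
```

```text
[189 127  15  16 172] [196.39534884 135.37790698] [0.40324798 0.32409635 0.034     ] [0.41264405 0.32939897 0.0845    ]
[302 184  22   6  69] [312.53623188 186.60869565] [0.5313443  0.26701564 0.034     ] [0.52169006 0.28080723 0.0845    ]
[  0 347   8  19  91] [  2.65934066 357.59340659] [0.12767917 0.02870783 0.034     ] [0.17805744 0.07794021 0.0845    ]
C [0.45690207 0.25428479 0.034     ]
472 279 [0.5337 0.2677 0.034 ] r 0.078 ang 9.9
348 238 [0.4427 0.3027 0.056 ] r 0.0505 ang 106.3
432 318 [0.5021 0.2445 0.056 ] r 0.0462 ang -12.2
325 350 [0.4241 0.2195 0.056 ] r 0.0478 ang -133.3
408 257 [0.4853 0.2846 0.034 ] r 0.0415 ang 46.9
318 288 [0.4176 0.2606 0.034 ] r 0.0398 ang 170.9
386 338 [0.4692 0.22   0.034 ] r 0.0364 ang -70.3
259 210 [0.3742 0.3177 0.022 ] r 0.1042 ang 142.5
456 181 [0.5203 0.339  0.022 ] r 0.1058 ang 53.2
298 388 [0.3959 0.1701 0.022 ] r 0.104 ang -125.9
475 365 [0.5426 0.1912 0.022 ] r 0.1064 ang -36.4
352 187 [0.4457 0.3366 0.05  ] r 0.0831 ang 97.8
```

View pics/w2c.png

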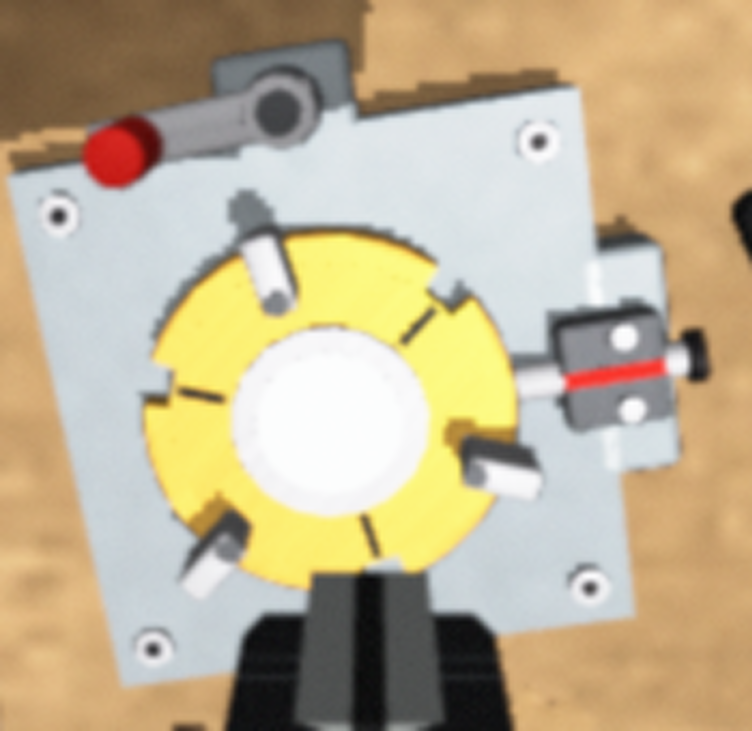

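```bash
python3 -m crank '[{"x":-0.45,"y":-0.13,"z":0,"roll":0},{"x":-0.45,"y":-0.13,"z":0,"roll":0},{"x":-0.45,"y":-0.13,"z":0,"roll":0},{"x":0,"y":0,"z":0.3,"roll":-1},{"x":0,"y":0,"z":0.3,"roll":-1},{"x":0,"y":0,"z":0.3,"roll":-1},{"x":0,"y":0,"z":0.3,"roll":-1},{"x":0,"y":0,"z":0.3,"roll":-1},{"x":0,"y":0,"z":0.3,"roll":-1},{"x":0,"y":0,"z":0.3,"roll":-1}]'
python3 -m crank '[{"x":0,"y":0,"z":0,"roll":0},{"x":0,"y":0,"z":0,"roll":0}]'
python3 - <<'E'
from h import *
o=ctrl.get_obs();print(o["tool_pos"],o["q"].round(2)); R=cv2.Rodrigues(o["tool_rot"])[0];print(R.round(3))
for n in ["side","scene","wrist"]:
    d=ctrl.get_image(n)
    for off in (0,.011,.024): print(n,off,P(d,o["tool_pos"]+R[:,2]*off).round(1))
    if n=="wrist": cv2.imwrite("pics/w3.png",d["img"][:,:,::-1])
    elif n=="side": crop(d,195,330,130,275,4,"pics/sd3.png")
    else: crop(d,180,310,140,300,3.75,"pics/sc3.png")
E
```

```text
t: 2.9
tool_pos: [0.4438, 0.2059, 0.1158]
tool_rot: [1.12, 2.935, -0.0]
contact_force: [-0.2, -0.2, 0.4]
opening: 0.0004
t: 3.15
tool_pos: [0.4439, 0.2066, 0.117]
tool_rot: [1.126, 2.932, 0.001]
contact_force: [-0.6, -0.3, 0.4]
opening: 0.0
[0.44388997 0.20657037 0.11703938] [ 0.28 -0.16  2.04 -0.    1.27 -0.55]
[[-0.743  0.67   0.001]
 [ 0.67   0.743  0.   ]
 [-0.001  0.001 -1.   ]]
side 0 [[252.7 185.1]]
side 0.011 [[252.8 190.2]]
side 0.024 [[252.9 196.1]]
scene 0 [[260.7 179.3]]
scene 0.011 [[260.6 183.1]]
scene 0.024 [[260.4 187.6]]
wrist 0 [[254.1 260.8]]
wrist 0.011 [[254.1 250. ]]
wrist 0.024 [[254.2 239.1]]
```

View pics/w3.png

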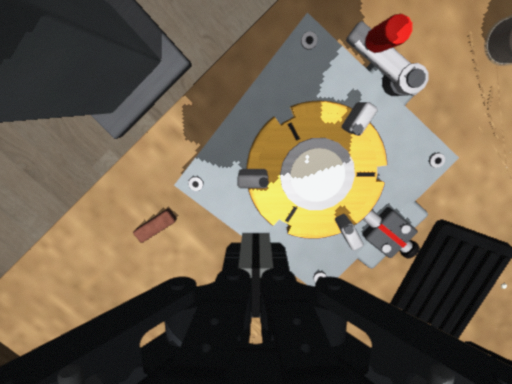

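View pics/sd3.png

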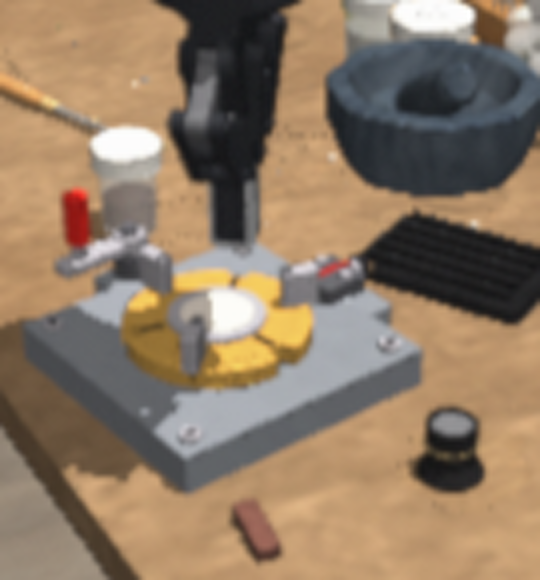

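View pics/sc3.png

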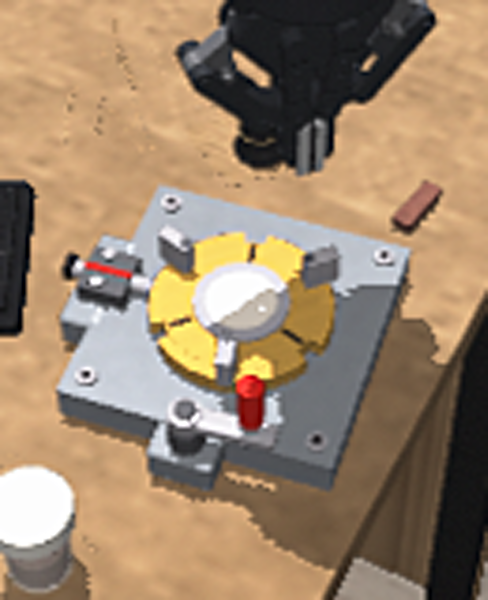

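```bash
python3 -m crank '[{"x":0,"y":0,"z":0.35,"roll":0},{"x":0,"y":0,"z":0.35,"roll":0},{"x":0,"y":0,"z":0.33,"roll":0},{"x":0,"y":0,"z":0,"roll":0},{"x":0,"y":0,"z":0,"roll":0}]'
python3 - <<'E'
from h import *
d=ctrl.get_image("wrist"); cv2.imwrite("pics/w4.png",d["img"][:,:,::-1])
o=ctrl.get_obs();print(o["tool_pos"],o["contact_force"])
E
```

```text
t: 3.92
tool_pos: [0.444, 0.2073, 0.0557]
tool_rot: [1.122, 2.933, 0.002]
contact_force: [0.5, 0.1, 0.5]
opening: -0.0
[0.44418471 0.2073007  0.05590058] [-0.61152007 -0.30304383  0.39630754]
```

View pics/w4.png

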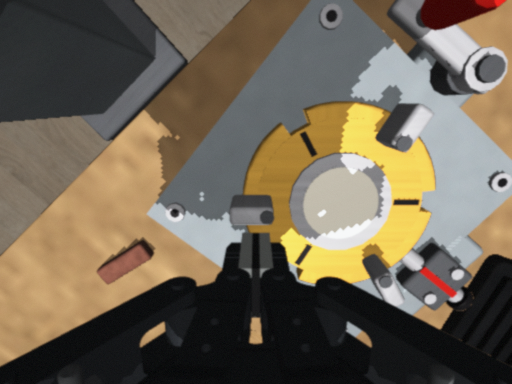

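```bash
for i in 1; do python3 -m crank '[{"x":0.02,"y":0,"z":0.02,"roll":0},{"x":0.02,"y":0,"z":0,"roll":0},{"x":0.02,"y":0,"z":0,"roll":0},{"x":0.02,"y":0,"z":0,"roll":0}]';  python3 -m crank '[{"x":0.015,"y":0,"z":0,"roll":0},{"x":0.015,"y":0,"z":0,"roll":0}]'; done
```

```text
t: 4.47
tool_pos: [0.4395, 0.2103, 0.0534]
tool_rot: [1.122, 2.934, 0.0]
contact_force: [-0.5, -0.2, -0.5]
opening: 0.0003
t: 4.72
tool_pos: [0.4388, 0.211, 0.0533]
tool_rot: [1.121, 2.933, -0.001]
contact_force: [3.3, -3.3, -1.2]
opening: -0.0
```

```bash
python3 -m crank '[{"x":0.02,"y":-0.007,"z":0,"roll":0.22},{"x":0.02,"y":-0.007,"z":0,"roll":0.22},{"x":0.02,"y":-0.007,"z":0,"roll":0.22},{"x":0.02,"y":-0.007,"z":0,"roll":0.22}]';python3 -m crank '[{"x":0.025,"y":-0.009,"z":0,"roll":0.28},{"x":0.025,"y":-0.009,"z":0,"roll":0.28},{"x":0.025,"y":-0.009,"z":0,"roll":0.28},{"x":0.025,"y":-0.009,"z":0,"roll":0.28}]'
python3 - <<'E'
from h import *
d=ctrl.get_image("wrist"); cv2.imwrite("pics/w5.png",d["img"][:,:,::-1])
E
```

```text
t: 5.22
tool_pos: [0.4341, 0.2133, 0.0534]
tool_rot: [1.278, 2.868, 0.0]
contact_force: [3.6, -3.3, -2.5]
opening: -0.0001
t: 5.72
tool_pos: [0.4287, 0.2165, 0.0535]
tool_rot: [1.468, 2.776, 0.0]
contact_force: [3.5, -2.4, -1.7]
opening: 0.0001
```

View pics/w5.png

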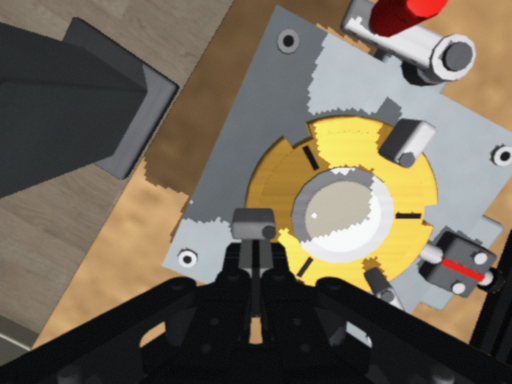

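```bash
python3 -m crank '[{"x":0.025,"y":-0.009,"z":0,"roll":0.28},{"x":0.025,"y":-0.009,"z":0,"roll":0.28},{"x":0.025,"y":-0.009,"z":0,"roll":0.28},{"x":0.025,"y":-0.009,"z":0,"roll":0.28}]';python3 -m crank '[{"x":0.025,"y":-0.009,"z":0,"roll":0.28},{"x":0.025,"y":-0.009,"z":0,"roll":0.28},{"x":0.025,"y":-0.009,"z":0,"roll":0.28},{"x":0.025,"y":-0.009,"z":0,"roll":0.28}]'
python3 - <<'E'
from h import *
d=ctrl.get_image("wrist"); crop(d,200,500,90,330,2.5,"pics/w6.png")
E
```

```text
t: 6.28
tool_pos: [0.4238, 0.2205, 0.0536]
tool_rot: [1.65, 2.671, 0.0]
contact_force: [4.0, -3.5, -1.3]
opening: -0.0001
t: 6.78
tool_pos: [0.4194, 0.2251, 0.0537]
tool_rot: [1.826, 2.555, 0.0]
contact_force: [4.1, -4.2, -0.5]
opening: -0.0001
```

View pics/w6.png

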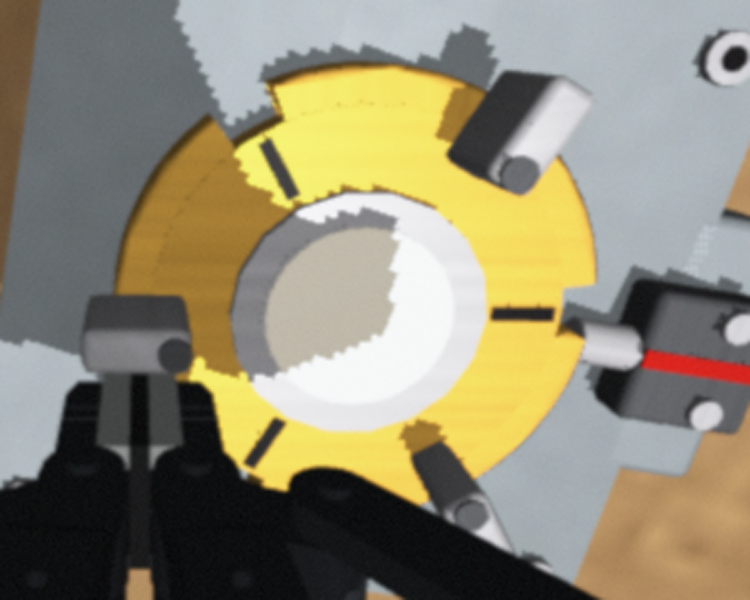

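```bash
python3 -m crank '[{"x":0.015,"y":-0.005,"z":0,"roll":0.17},{"x":0.015,"y":-0.005,"z":0,"roll":0.17},{"x":0.015,"y":-0.005,"z":0,"roll":0.17}]';python3 -m crank '[{"x":0.01,"y":-0.0035,"z":0,"roll":0.11},{"x":0.01,"y":-0.0035,"z":0,"roll":0.11}]'
python3 - <<'E'
from h import *
d=ctrl.get_image("wrist"); crop(d,200,500,90,330,2.5,"pics/w7.png")
E
```

```text
t: 7.2
tool_pos: [0.4177, 0.2274, 0.0537]
tool_rot: [1.902, 2.498, 0.0]
contact_force: [3.5, -3.4, 0.1]
opening: -0.0002
t: 7.45
tool_pos: [0.4169, 0.2285, 0.0537]
tool_rot: [1.935, 2.473, 0.0]
contact_force: [3.7, -4.5, 0.6]
opening: 0.0003
```

View pics/w7.png

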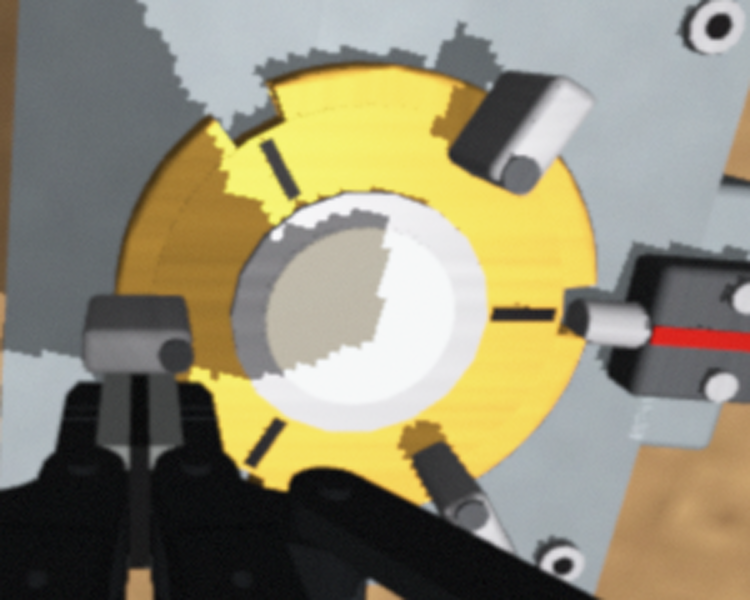

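```bash
python3 -m crank '[{"x":0.01,"y":-0.0035,"z":0,"roll":0.11},{"x":0.01,"y":-0.0035,"z":0,"roll":0.11}]'
python3 - <<'E'
from h import *
d=ctrl.get_image("wrist"); crop(d,200,500,90,330,2.5,"pics/w8.png")
E
```

```text
t: 7.75
tool_pos: [0.4161, 0.2296, 0.0536]
tool_rot: [1.968, 2.448, -0.0]
contact_force: [3.4, -4.3, 0.9]
opening: -0.0001
```

View pics/w8.png

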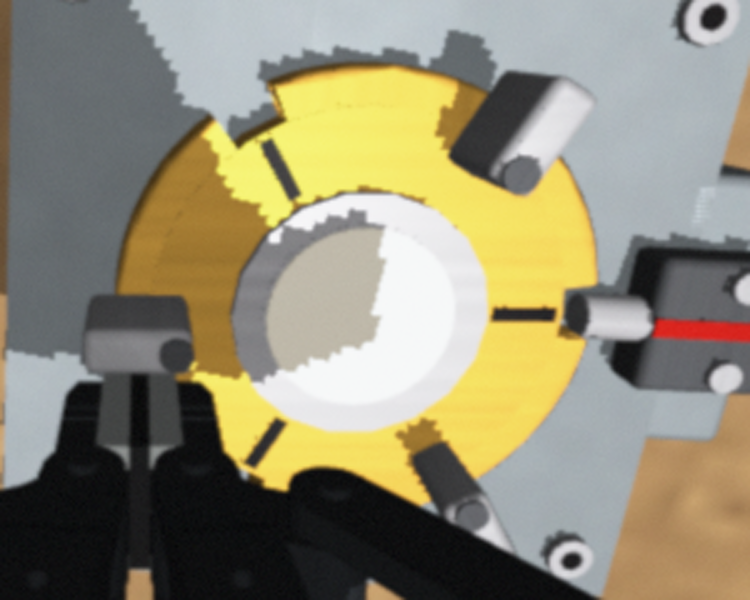

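```bash
python3 -m crank '[{"x":0.01,"y":-0.0035,"z":0,"roll":0.11},{"x":0.007,"y":-0.0025,"z":0,"roll":0.08}]';  python3 -m crank '[{"x":0.005,"y":0,"z":0,"roll":0.05},{"x":0.0,"y":0,"z":0,"roll":0}]'
```

```text
t: 8.05
tool_pos: [0.4148, 0.2309, 0.0533]
tool_rot: [-1.996, -2.425, 0.001]
contact_force: [1.4, -2.3, 0.6]
opening: -0.0003
t: 8.3
tool_pos: [0.4148, 0.2311, 0.0532]
tool_rot: [-2.002, -2.42, 0.001]
contact_force: [0.7, -2.8, 1.3]
opening: -0.0001
```

```bash
python3 -m crank '[{"x":0.007,"y":-0.0025,"z":0,"roll":0.08},{"x":0.0,"y":0,"z":0,"roll":0}]'
python3 - <<'E'
from h import *
d=ctrl.get_image("wrist"); crop(d,200,500,90,330,2.5,"pics/w9.png")
E
```

```text
t: 8.55
tool_pos: [0.4147, 0.2314, 0.0532]
tool_rot: [-2.014, -2.41, 0.001]
contact_force: [0.5, -2.4, 0.5]
opening: 0.0004
```

View pics/w9.png

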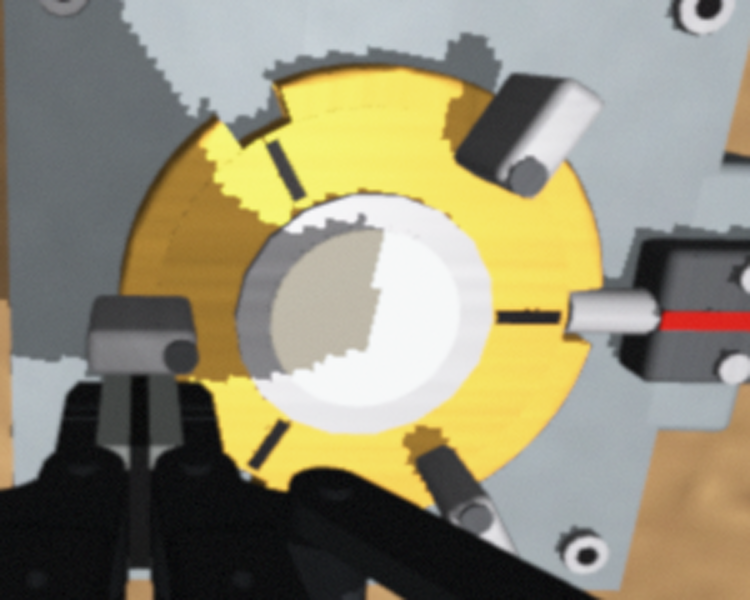

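```bash
python3 -m crank '[{"x":-0.05,"y":0,"z":0,"roll":0},{"x":-0.1,"y":0,"z":0,"roll":0},{"x":0,"y":0,"z":-0.4,"roll":0},{"x":0,"y":0,"z":-0.6,"roll":0},{"x":0,"y":0,"z":-0.6,"roll":0},{"x":0.54,"y":0.064,"z":0,"roll":0},{"x":0.54,"y":0.064,"z":0,"roll":0},{"x":0.54,"y":0.064,"z":0,"roll":0},{"x":0.54,"y":0.064,"z":0,"roll":0},{"x":0,"y":0,"z":0,"roll":0}]'
python3 -m crank '[{"x":0,"y":0,"z":0,"roll":0},{"x":0,"y":0,"z":0,"roll":0}]'
python3 - <<'E'
from h import *
o=ctrl.get_obs(); print(o["tool_pos"],np.degrees(2*np.arctan2(o["tool_rot"][1],o["tool_rot"][0])))
for n in ["scene","side"]:
    d=ctrl.get_image(n)
    hsv=cv2.cvtColor(d["img"],cv2.COLOR_RGB2HSV)
    red=cv2.inRange(hsv,(0,150,100),(8,255,255))|cv2.inRange(hsv,(172,150,100),(180,255,255))
    k,l,s,c=cv2.connectedComponentsWithStats(red)
    for i in range(1,k):
        if 30<s[i,4]<400 and 170<c[i][0]<310 and 140<c[i][1]<290:print(n,s[i],c[i],ray(d,c[i],.034).round(4),ray(d,c[i],.0695).round(4))
    crop(d,*( (180,310,140,300) if n=="scene" else (190,325,140,275)),3.75,f"pics/{n}10.png")
E
```

```text
t: 9.85
tool_pos: [0.4083, 0.3541, 0.1492]
tool_rot: [-2.011, -2.413, -0.0]
contact_force: [0.3, -0.7, -0.8]
opening: -0.0
t: 10.1
tool_pos: [0.4087, 0.352, 0.1492]
tool_rot: [-2.016, -2.41, 0.001]
contact_force: [0.7, 0.2, -0.9]
opening: -0.0
[0.40865003 0.35195214 0.14916329] -259.8196412406687
scene [243 240   8  15  86] [246.41860465 246.5       ] [0.4237 0.3058 0.034 ] [0.4125 0.3266 0.0695]
side [210 177   8  15  90] [213.72222222 183.88888889] [0.4376 0.3891 0.034 ] [0.4139 0.3288 0.0695]
```

View pics/scene10.png

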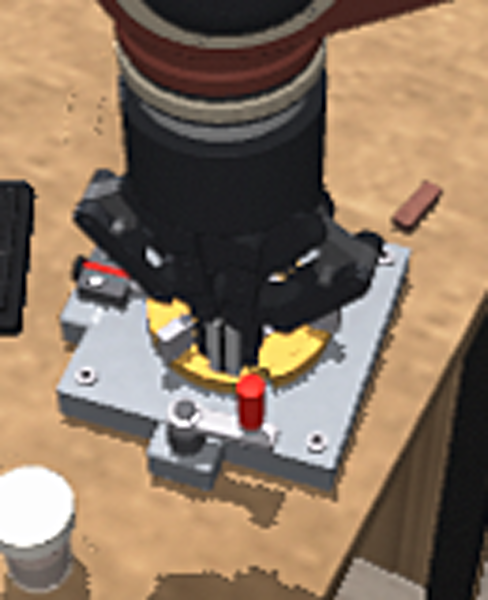

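View pics/side10.png

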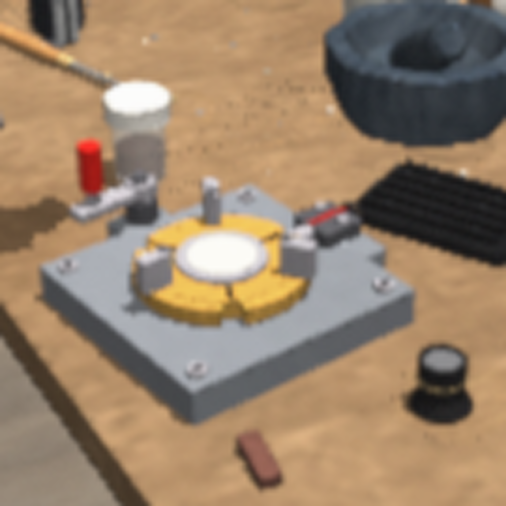

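```bash
python3 -m crank '[{"x":0.06,"y":0.03,"z":0.3,"roll":0},{"x":0,"y":0,"z":0.33,"roll":0},{"x":0,"y":0,"z":0.33,"roll":0},{"x":0,"y":0,"z":0.33,"roll":0},{"x":0,"y":0,"z":0,"roll":0},{"x":0,"y":0,"z":0,"roll":0}]'
python3 - <<'E'
from h import *
d=ctrl.get_image("side"); crop(d,170,305,110,230,4.5,"pics/side11.png")
E
```

```text
t: 10.95
tool_pos: [0.4099, 0.3569, 0.0721]
tool_rot: [2.014, 2.411, 0.001]
contact_force: [-0.3, 0.9, 0.1]
opening: 0.0003
```

View pics/side11.png

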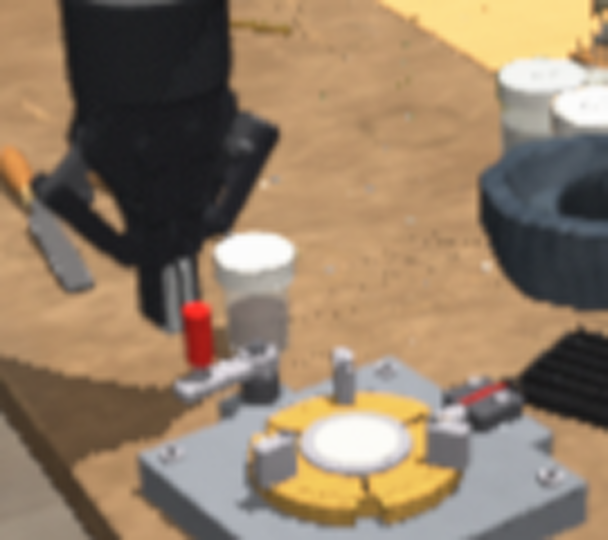

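```bash
python3 -m crank '[{"x":-0.04,"y":-0.03,"z":0,"roll":0},{"x":-0.04,"y":0,"z":0,"roll":0},{"x":-0.03,"y":0,"z":0,"roll":0},{"x":-0.015,"y":0,"z":0,"roll":0}]'; python3 -m crank '[{"x":-0.015,"y":0,"z":0,"roll":0},{"x":-0.015,"y":0,"z":0,"roll":0},{"x":-0.015,"y":0,"z":0,"roll":0}]'
```

```text
t: 11.5
tool_pos: [0.4093, 0.3489, 0.072]
tool_rot: [2.014, 2.411, 0.0]
contact_force: [-0.2, 0.2, -0.3]
opening: 0.0001
t: 11.88
tool_pos: [0.4097, 0.3463, 0.0719]
tool_rot: [-2.014, -2.411, 0.0]
contact_force: [0.0, 0.8, -0.0]
opening: -0.0003
```

```bash
python3 -m crank '[{"x":-0.015,"y":0,"z":0,"roll":0},{"x":-0.015,"y":0,"z":0,"roll":0}]'; python3 -m crank '[{"x":-0.02,"y":-0.01,"z":0,"roll":-0.3},{"x":-0.02,"y":-0.01,"z":0,"roll":-0.3},{"x":-0.02,"y":-0.01,"z":0,"roll":-0.3},{"x":-0.02,"y":-0.01,"z":0,"roll":-0.3}]'
```

```text
t: 12.12
tool_pos: [0.4099, 0.345, 0.0719]
tool_rot: [-2.014, -2.41, -0.001]
contact_force: [-0.2, 3.4, -1.2]
opening: -0.0002
t: 12.62
tool_pos: [0.4088, 0.3397, 0.0719]
tool_rot: [-1.834, -2.55, -0.001]
contact_force: [0.1, 2.2, -1.0]
opening: -0.0002
```

```bash
python3 -m crank '[{"x":-0.03,"y":-0.016,"z":0,"roll":-0.44},{"x":-0.03,"y":-0.016,"z":0,"roll":-0.44},{"x":-0.03,"y":-0.016,"z":0,"roll":-0.44},{"x":-0.03,"y":-0.016,"z":0,"roll":-0.44},{"x":-0.03,"y":-0.016,"z":0,"roll":-0.44},{"x":-0.03,"y":-0.016,"z":0,"roll":-0.44}]'
python3 - <<'E'
from h import *
o=ctrl.get_obs(); R=cv2.Rodrigues(o["tool_rot"])[0]; K=o["tool_pos"]-R[:,0]*.018
H=np.array([.4457,.3355]); v=K[:2]-H; print(K,np.hypot(*v),np.degrees(np.arctan2(v[1],v[0]))%360)
for n in ["side","scene"]:
    d=ctrl.get_image(n); crop(d,*((170,305,110,230) if n=="side" else (180,310,180,300)),4.5,f"pics/{n}12.png")
E
```

```text
t: 13.38
tool_pos: [0.4086, 0.3277, 0.0721]
tool_rot: [-1.408, -2.808, -0.003]
contact_force: [-0.0, 2.8, -0.4]
opening: -0.0002
[0.41934558 0.31326594 0.07209831] 0.03448055499459271 220.15284963218667
```

View pics/side12.png

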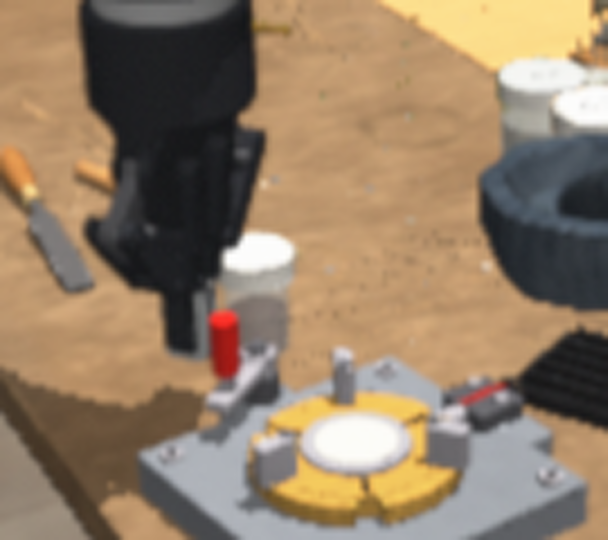

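View pics/scene12.png

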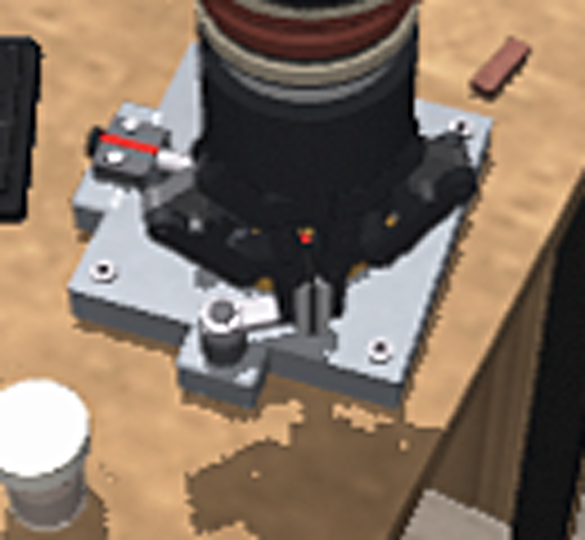

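```bash
python3 -m crank '[{"x":-0.03,"y":-0.016,"z":0,"roll":-0.44},{"x":-0.03,"y":-0.016,"z":0,"roll":-0.44},{"x":-0.03,"y":-0.016,"z":0,"roll":-0.44},{"x":-0.03,"y":-0.016,"z":0,"roll":-0.44},{"x":-0.03,"y":-0.016,"z":0,"roll":-0.44},{"x":-0.03,"y":-0.016,"z":0,"roll":-0.44},{"x":-0.03,"y":-0.016,"z":0,"roll":-0.44},{"x":-0.03,"y":-0.016,"z":0,"roll":-0.44}]'
cat > k.py <<'E'
from h import *
o=ctrl.get_obs(); R=cv2.Rodrigues(o["tool_rot"])[0]; K=o["tool_pos"]-R[:,0]*.018
H=np.array([.4457,.3355]); v=K[:2]-H; print("knob r,ang",np.hypot(*v),np.degrees(np.arctan2(v[1],v[0]))%360,"toolx",np.degrees(np.arctan2(R[1,0],R[0,0])),"F",o["contact_force"].round(1))
E
python3 k.py
```

```text
t: 14.48
tool_pos: [0.4136, 0.3123, 0.0721]
tool_rot: [-0.789, -3.04, -0.001]
contact_force: [-1.9, 2.9, 0.9]
opening: 0.0001
knob r,ang 0.03593746980746354 242.92371584113357 toolx 150.89451572002167 F [-1.9  2.9  0.9]
```

```bash
python3 -m crank '[{"x":-0.025,"y":-0.013,"z":0,"roll":-0.37},{"x":-0.025,"y":-0.013,"z":0,"roll":-0.37},{"x":-0.025,"y":-0.013,"z":0,"roll":-0.37},{"x":-0.025,"y":-0.013,"z":0,"roll":-0.37}]'
python3 k.py
python3 - <<'E'
from h import *
d=ctrl.get_image("side"); crop(d,170,305,110,230,4.5,"pics/side13.png")
E
```

```text
t: 14.98
tool_pos: [0.4175, 0.3068, 0.0721]
tool_rot: [-0.517, -3.098, -0.001]
contact_force: [-2.5, 3.0, 0.7]
opening: -0.0001
knob r,ang 0.03633325680986093 252.15651214551824 toolx 161.05292136728556 F [-2.5  3.   0.7]
```

View pics/side13.png

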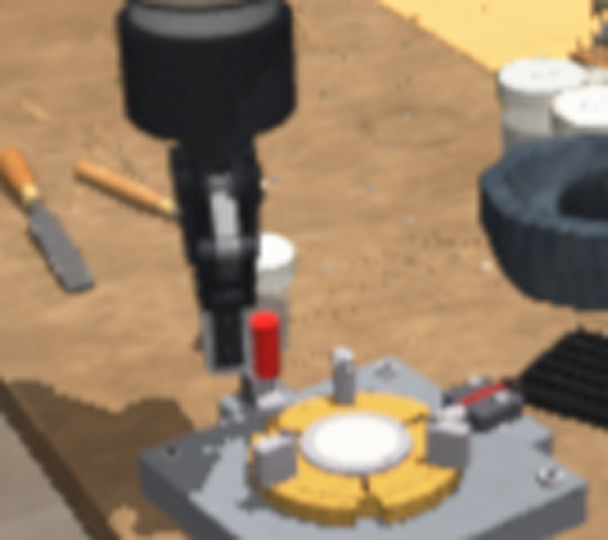

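```bash
python3 -m crank '[{"x":-0.025,"y":-0.009,"z":0,"roll":-0.37},{"x":-0.025,"y":-0.009,"z":0,"roll":-0.37},{"x":-0.025,"y":-0.009,"z":0,"roll":-0.37},{"x":-0.025,"y":-0.009,"z":0,"roll":-0.37},{"x":-0.025,"y":-0.009,"z":0,"roll":-0.37}]'; python3 k.py;  python3 -m crank '[{"x":-0.02,"y":-0.008,"z":0,"roll":-0.3},{"x":-0.02,"y":-0.008,"z":0,"roll":-0.3},{"x":-0.02,"y":-0.008,"z":0,"roll":-0.3}]'; python3 k.py
```

```text
t: 15.65
tool_pos: [0.4238, 0.3017, 0.0718]
tool_rot: [-0.171, -3.135, 0.002]
contact_force: [-3.0, -0.3, 2.1]
opening: 0.0001
knob r,ang 0.03603000691316162 263.57215530671505 toolx 173.7511571566496 F [-3.  -0.3  2.1]
t: 16.02
tool_pos: [0.4272, 0.2998, 0.0717]
tool_rot: [-0.002, -3.139, 0.003]
contact_force: [-2.3, -0.0, 1.3]
opening: -0.0002
knob r,ang 0.035770533264215344 269.12601748977374 toolx 179.92613584457328 F [-2.3 -0.   1.3]
```

```bash
python3 -m crank '[{"x":-0.015,"y":-0.006,"z":0,"roll":-0.22},{"x":-0.015,"y":-0.006,"z":0,"roll":-0.22},{"x":-0.015,"y":-0.006,"z":0,"roll":-0.22}]'; python3 k.py;  python3 -m crank '[{"x":-0.01,"y":-0.004,"z":0,"roll":-0.15},{"x":-0.01,"y":-0.004,"z":0,"roll":-0.15}]'; python3 k.py
```

```text
t: 16.4
tool_pos: [0.4302, 0.2988, 0.0715]
tool_rot: [0.124, -3.138, 0.002]
contact_force: [-2.7, -2.6, 1.4]
opening: -0.0
knob r,ang 0.03531475088470826 274.03501502234514 toolx -175.46203999268312 F [-2.7 -2.6  1.4]
t: 16.65
tool_pos: [0.4316, 0.2987, 0.0715]
tool_rot: [0.18, -3.136, 0.001]
contact_force: [-2.1, -3.0, -0.5]
opening: 0.0001
knob r,ang 0.03496820312691468 276.15506204226745 toolx -173.41262783619013 F [-2.1 -3.  -0.5]
```

```bash
python3 -m crank '[{"x":-0.01,"y":-0.003,"z":0,"roll":-0.12},{"x":-0.006,"y":0,"z":0,"roll":-0.06}]'; python3 k.py;  python3 -m crank '[{"x":-0.007,"y":0,"z":0,"roll":-0.06},{"x":0,"y":0,"z":0,"roll":0}]'; python3 k.py
python3 - <<'E'
from h import *
d=ctrl.get_image("side"); crop(d,170,305,110,230,4.5,"pics/side14.png")
E
```

```text
t: 16.9
tool_pos: [0.4327, 0.2988, 0.0716]
tool_rot: [0.214, -3.134, 0.0]
contact_force: [-2.7, -1.7, -1.1]
opening: -0.0001
knob r,ang 0.03456003557164897 277.9598320290754 toolx -172.20219213233327 F [-2.7 -1.7 -1.1]
t: 17.15
tool_pos: [0.4327, 0.2988, 0.0716]
tool_rot: [0.224, -3.132, 0.001]
contact_force: [-4.1, -3.9, -0.6]
opening: -0.0
knob r,ang 0.03448155513062333 278.08136378222497 toolx -171.80072647873644 F [-4.1 -3.9 -0.6]
```

View pics/side14.png

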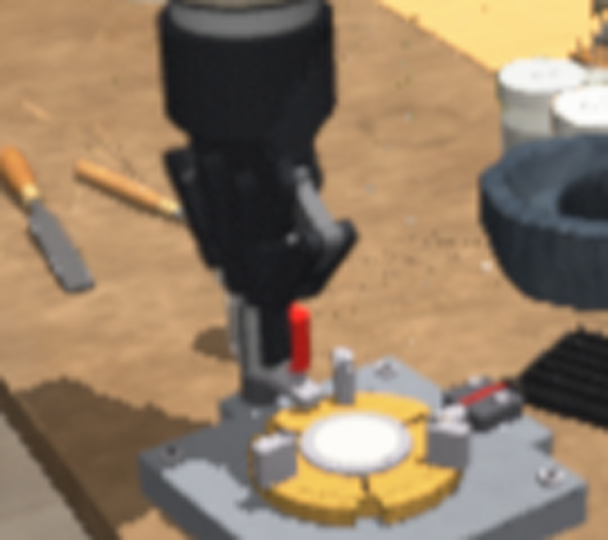

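```bash
python3 -m crank '[{"x":-0.007,"y":0,"z":0,"roll":0},{"x":0,"y":0,"z":0,"roll":0}]'; python3 k.py;  python3 -m crank '[{"x":-0.005,"y":0,"z":0,"roll":0},{"x":0,"y":0,"z":0,"roll":0}]'; python3 k.py
```

```text
t: 17.45
tool_pos: [0.4328, 0.2988, 0.0716]
tool_rot: [0.225, -3.131, 0.001]
contact_force: [-4.6, -3.8, 0.4]
opening: 0.0003
knob r,ang 0.03448122497906697 278.19285599321995 toolx -171.7962970538313 F [-4.6 -3.8  0.4]
t: 17.7
tool_pos: [0.4328, 0.2988, 0.0716]
tool_rot: [0.224, -3.13, 0.002]
contact_force: [-5.4, -3.5, 1.8]
opening: 0.0003
knob r,ang 0.03449722387278833 278.19269842294204 toolx -171.79686391115698 F [-5.4 -3.5  1.8]
```

```bash
python3 -m crank '[{"x":-0.01,"y":0,"z":0,"roll":0},{"x":0,"y":0,"z":0,"roll":0}]'; python3 k.py;  python3 -m crank '[{"x":-0.01,"y":0,"z":0,"roll":0},{"x":0,"y":0,"z":0,"roll":0},{"x":0,"y":0,"z":0,"roll":0}]'; python3 k.py
```

```text
t: 17.95
tool_pos: [0.4329, 0.2988, 0.0716]
tool_rot: [0.224, -3.129, 0.002]
contact_force: [-8.9, -4.7, 3.4]
opening: -0.0
knob r,ang 0.03449323225289881 278.33271167135337 toolx -171.79592672253696 F [-8.9 -4.7  3.4]
t: 18.32
tool_pos: [0.433, 0.2988, 0.0716]
tool_rot: [0.224, -3.128, 0.002]
contact_force: [-10.5, -5.0, 5.3]
opening: 0.0
knob r,ang 0.03453305037778722 278.46060364720313 toolx -171.79731930253257 F [-10.5  -5.    5.3]
```

```bash
python3 -m crank '[{"x":0.04,"y":0,"z":0,"roll":0},{"x":0.08,"y":0,"z":0,"roll":0},{"x":0.1,"y":0,"z":0,"roll":0},{"x":0,"y":0,"z":-0.5,"roll":0},{"x":0,"y":0,"z":-0.7,"roll":0},{"x":0,"y":0,"z":-0.7,"roll":0},{"x":0,"y":0,"z":-0.7,"roll":0},{"x":0,"y":0,"z":0,"roll":0},{"x":0,"y":0,"z":0,"roll":0}]'
python3 - <<'E'
from h import *
for n in ["side","scene","wrist"]:
    d=ctrl.get_image(n)
    if n=="wrist": cv2.imwrite("pics/w15.png",cv2.resize(d["img"][:,:,::-1],(768,576)))
    else: crop(d,*((190,325,140,275) if n=="side" else (180,310,140,300)),3.75,f"pics/{n}15.png")
    hsv=cv2.cvtColor(d["img"],cv2.COLOR_RGB2HSV)
    red=cv2.inRange(hsv,(0,150,100),(8,255,255))|cv2.inRange(hsv,(172,150,100),(180,255,255))
    k,l,s,c=cv2.connectedComponentsWithStats(red)
    for i in range(1,k):
        if 30<s[i,4]<500:
            p=ray(d,c[i],.0695 if n!="wrist" else .08)[:2]; v=p-[.4457,.3355];print(n,s[i],p,np.degrees(np.arctan2(v[1],v[0]))%360)
E
```

```text
t: 19.45
tool_pos: [0.4219, 0.2974, 0.2277]
tool_rot: [-0.224, 3.133, 0.0]
contact_force: [0.8, 0.3, -0.5]
opening: -0.0002
side [366 105  10  10  71] [1.01162441 0.51803694] 17.876925280617296
side [233 178   6  15  82] [0.45287884 0.30287291] 282.4088980822117
scene [300  61  20  14 145] [ 0.52575553 -0.25988647] 277.65804688067374
scene [444 186  25  23  44] [0.10095761 0.02689762] 221.83388932907368
scene [231 222   8  14  83] [0.45082906 0.30057658] 278.3550629140666
wrist [248 207  15  14 165] [0.45092338 0.30167762] 278.77915641883243
wrist [214 251   5  21  72] [0.5061395  0.26995659] 312.6800612648367
```

View pics/w15.png

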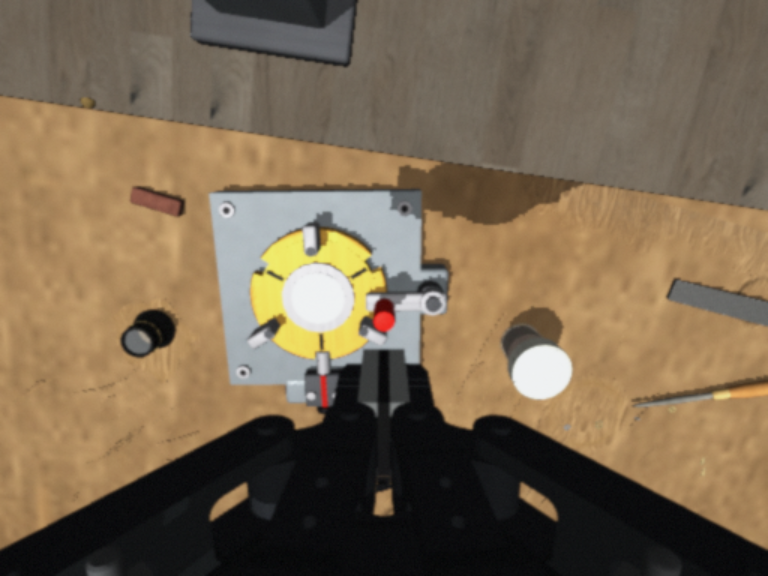

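View pics/side15.png

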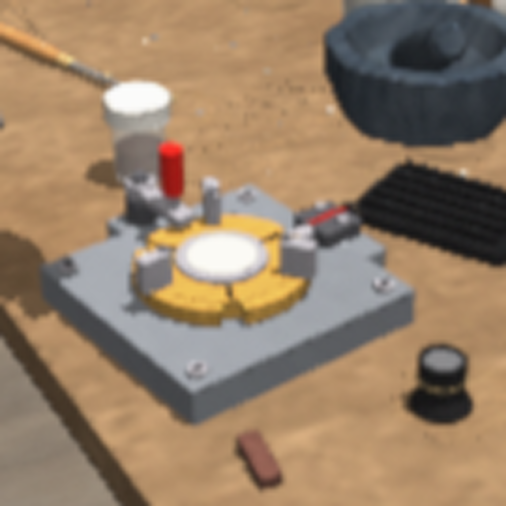

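View pics/scene15.png

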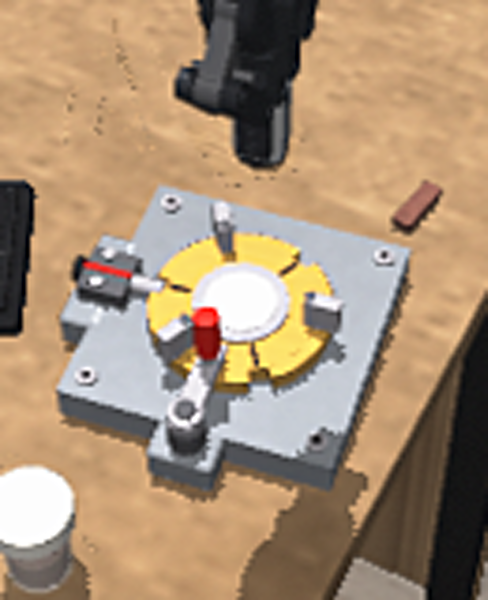

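```bash
python3 -c "
from station import ctrl
print(ctrl.finish_job())"
```

```text
the job is handed in; nothing more can be done
None
```

The job is handed in at about 19.6 s of the 58 s allowed. The plunger appears fully in a notch and the keeper is against its stop. No verdict was reported.

- **Flange:** With the shut fingers I pushed the lug on the near right side, turning the flange about 38° clockwise along an arc. The readings at the ends of the moves were 6 N or less. The push force then dropped from about 5.5 N to about 2.5 N, and the close-up showed the pin flush with the notch floor, in line with the red mark. I did not push on to feel the plunger block the flange, so the drop-in rests on that picture and the force drop.
- **Keeper:** I pushed the red knob round by about 88° at 2–4 N. At about 278° the knob stopped moving while the force rose to about 12.6 N, which I took as the stop. I then backed away and lifted clear.
- **Last checks:** The keeper angle came out at 278.4° (scene camera) and 278.8° (wrist camera), against an expected 278.3°. The side camera read 282.4°, which disagrees by about 4° and fits the roughly 2 mm calibration error on a 34 mm arm. In the final pictures the pin is in the notch, the flange looks flat, and the loupe, jar and stone look undisturbed (judged by eye). The tool force was about zero.

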